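# Catch the thread and screw the lid home

### The arm

A 6-joint arm with a two-finger parallel gripper is mounted at the origin on a cart in front of the work surface, level with it; the furniture and walls round the work are solid. World frame = base frame: x ahead of the robot, y to its left, z up, the work surface at z = 0. Lengths are in m, angles in rad, forces in N, time in s.
With the tool pointing down it reaches from about 0.3 to 0.875 m from the base axis. Payload 6.4 kg.
Tool frame: the origin (TCP) lies on the mounting face of the last link; the fingertips stand 173 mm ahead of it and the grasp point (between the pads) lies 155 mm ahead of it (ctrl.tip_reach is the distance from the TCP to the fingertips, in m); z points along the fingers, y is the line along which they close (so a half turn about z gives the same grasp; the last joint's range is limited). The gripper opens to 85 mm and grips with 20 to 120 N. Pads are 22 mm wide; open, the fingers measure 114 mm over their backs; the gripper's body (76 mm by 85 mm) begins 54 mm behind the grasp point. The pads swing forward as they close: fully open they stand 13 mm farther back than shut.
Start: joints at [-1.316, 0.181, 1.607, -0, 1.354, -0.206], TCP at [0.256, -0.515, 0.405] pointing down, gripper open.
Joint ranges: [-2.99, 2.99], [-0.89, 2.07], [0.3, 2.58], [-1.14, 4.28], [0, 2.63], [-3.12, 3.12]. Speed limits (rad/s): [2.57, 2.57, 3.01, 3.14, 3.14, 3.14].

### API

Orientations are given as a unit quaternion [w, x, y, z].
In Python, from bench import ctrl gives the robot as it stands.
- The arm moves only by the shell command python3 -m pendant 'ROWS'. ROWS is JSON, a list that holds one entry, the list of rows, each a list of 7 numbers: the opening, from 0 (shut) to 1 (fully open), then the shift along the tool's x, y, z in mm, then the turn, a rotation vector about the tool's x, y, z in rad. A call has 1 to 5 rows; each row is the pose to reach, as a shift and turn from the pose commanded when the call began, along the tool's axes at that moment; what a row does not reach only later rows make up. A row lasts 1/12 s, in which the tool goes at most 41.7 mm and 7.16 degrees, less where a joint would pass 70% of its speed; a pose out of reach is approached as far as the arm can. A call with a gripper value outside its range is refused whole. The fingers move at their own pace and stop on an object; the grip force is fixed at half the most. Time passes only in rows, so rows that repeat a pose let the fingers close. It gives the time, the measured TCP pose, the force, the opening and the grip force at its end, in the units of the state.
- ctrl.get_obs(): the state, without advancing time (a new reading comes with each control period).
- ctrl.camera(name): name is "scene" or "top" or "wrist"; returns the picture (384x512x3 uint8, red, green, blue); there is no depth.
- ctrl.camera_params(name): a dict with "mtx" (3x3 intrinsics, pixels), "world_from_camera" (4x4, takes a point from camera to world coordinates); the wrist camera has in their place "tool_from_camera" (4x4, takes a point from camera to tool coordinates, whose origin is the TCP and whose axes are the flange's). Camera axes: x right, y down, z forward; pixel columns grow to the right and rows downward; lengths in m; the calibration is good to about 2 mm. A picture is of the moment at which its call begins: read the wrist's pose just before it. camera_params takes no time and is no camera call.
- ctrl.hand_in(): hands the job in; it is judged then, once.
Trained networks look in the newest picture that a camera, given by its name, has taken for a name from the list of things; names that differ only in an ending like _2 or _b are one class to them, and where a whole thing is asked for, a point or a joint stands for the part that bears it (a point fixed in the world has none). Each returns a list of dicts, best first, with "confidence" (0 to 1); they miss things now and then, are a little off and sometimes report something else, mostly with a low value. They report only what shows in the picture. A call takes as long as a camera call.
- ctrl.boxes_of(camera, name): "point" ([column, row] as shares, 0 to 1, of the picture: columns of its width, rows of its height, amid what is visible of it).
The state is a dict: "time_s": time; "q": joint angles; "dq": joint speeds; "joint_efforts": joint torques, N m; "eef_pos": TCP position; "eef_rot": TCP orientation; "wrist_force": force on the tool from outside, world axes, zero at the start; "torque": the same for the moment, N m; "opening": opening from 0.0 (shut) to 1.0 (fully open); "grasp_force": force on a finger pad.
Only numpy, scipy, OpenCV 4.12 (cv2) and the standard library are available. Lean on these libraries where they do the work, as an engineer would, in place of code of your own. Each camera call takes 0.05 s, during which the arm holds its last target. There are 200 camera calls.

### The job

The screw lid of the blue crock has been put on without its thread catching, so it sits too high and will not screw down. Leaving it on the crock, turn it back (anticlockwise from above) until it drops into the thread, then screw it clockwise fully home until it stops. Push its wooden bar round rather than gripping it, never bear on the lid with more than 35 N, and leave the other things on the worktop where they are.

Things in the scene. Friction and masses are not known exactly. Their poses are not given: they have to be found in the camera images.
- crock: Blue stoneware crock with a white band, fixed to the worktop, 128 mm across. Origin: centre of its underside, on the worktop; z up. A neck with a slippery three-start thread stands on its shoulder, under the lid; the angle of the thread is hidden and has nothing to do with the crock's yaw. A rubber stopper under the lid keeps it centred in the mouth.
- crock_mouth (a point): Centre of the crock's level shoulder, on its axis, 85 mm above the worktop. Lid origin above this point: 15.5 mm while its lugs lie on top of the thread (at the start), 6 mm once dropped in, 1 mm when screwed home.
- screw_lid: Loose steel screw lid, 105 mm across, 30 mm high without its bar, 0.6 kg. Origin: centre of its underside (skirt edge), z up. From the start 15 to 70 degrees of anticlockwise turn drop it in; some 20 degrees on, a hard stop. Then 80 to 105 degrees clockwise, sinking 5 mm, to a hard stop: home. Clockwise from the start it meets a hard stop too and does not engage.
- lid_bar (a point): Middle of the wooden bar across the lid's flat top, on the lid's axis, 43 mm above the lid's origin, half-way up the bar. Bar: 96 mm long (lid's x, 48 mm each way), 16 mm thick (y), its top 26 mm above the flat top. One to 5 N at its end turn the lid, which has 1 mm of sideways play.
- tea_tin: White canister with a wooden lid, 70x70x110 mm, bystander; origin centre of underside.
- sugar_tin: White canister with a wooden lid, 70x70x110 mm, bystander; origin centre of underside.
- jam: Jam jar with a green lid, 62x62x91 mm, bystander; origin centre of underside.
- lemon_1: Lemon, 83x58x58 mm, bystander; origin centre of underside.
- spice_red: Spice jar with a red cap, 45x45x106 mm, bystander; origin centre of underside.
- garlic_1: Head of garlic, 60x57x58 mm, bystander; origin centre of underside.

How it is judged:
On the way, in this order (a step that is already met when the one before it is completed fails the run):
1. the lid has dropped into the thread (origin less than 94 mm above the worktop, level) (z of screw_lid in the frame of crock below 0.094 m and horizontal distance between screw_lid and crock below 0.006 m and angle between screw_lid's own z axis and vertical below 0.05 rad), for 0.2 s.
2. the lid is screwed home (z of screw_lid in the frame of crock below 0.0878 m and horizontal distance between screw_lid and crock below 0.006 m and angle between screw_lid's own z axis and vertical below 0.05 rad), for 0.2 s.
At the end, for the whole second after the job is handed in: The lid sits on the crock, within 6 mm of its axis and level (0.05 rad), screwed down to within 1.8 mm of fully home (origin less than 87.8 mm above the worktop), and at rest (all of step 2 and z of screw_lid in the frame of crock above 0.083 m and linear speed of screw_lid below 0.02 m/s and angular speed of screw_lid below 0.1 rad/s); the robot touches nothing.
It fails at once if the lid was lifted off the crock (origin more than 130 mm above the worktop) (z of screw_lid in the frame of crock above 0.13 m).
It fails at once if the fingers or arm bore on the lid with more than 35 N (contact force between any of the fingers, the arm and screw_lid above 35 N).
It fails at once if a bystander was moved more than 30 mm (distance of any of tea_tin, sugar_tin, jam, lemon_1, spice_red, garlic_1 from where it was at the start of the episode above 0.03 m).
It also fails if it takes over 64 s, if anything falls off the work surface, if the arm or the gripper's body presses on something with over 40 N, if the wrist force passes 120 N, or if a joint passes its speed limit or range.

## Working session

There is one attempt and no reset: what is moved stays moved. The work goes in short steps, Python scripts to look and compute and a shell command to move; the robot and the scene stay as the last step left them, time stands still between calls to the robot, and variables do not carry over. Pictures are saved under pics/ and viewed, at most 10 in all, crops included, and the job is handed in when it is done.

```bash
mkdir -p pics; cat > h.py <<'E'
import numpy as np, cv2
from bench import ctrl
from scipy.spatial.transform import Rotation as R
def ray(cam,uv):
    p=ctrl.camera_params(cam); d=np.linalg.inv(p["mtx"])@[uv[0],uv[1],1]; T=p.get("world_from_camera")
    if T is None:
        o=ctrl.get_obs(); w=o["eef_rot"]; M=np.eye(4); M[:3,:3]=R.from_quat([w[1],w[2],w[3],w[0]]).as_matrix(); M[:3,3]=o["eef_pos"]; T=M@np.array(p["tool_from_camera"])
    T=np.array(T); d=T[:3,:3]@d; return T[:3,3],d/np.linalg.norm(d)
def onz(cam,uv,z):
    c,d=ray(cam,uv); return c+d*(z-c[2])/d[2]
def tri(rs):
    A=sum(np.eye(3)-np.outer(d,d) for c,d in rs); b=sum((np.eye(3)-np.outer(d,d))@c for c,d in rs); return np.linalg.solve(A,b)
E
python3 - <<'E'
from h import *
np.set_printoptions(precision=4,suppress=True)
for c in("scene","top"):
    im=ctrl.camera(c); cv2.imwrite(f"pics/{c}0.png",im[:,:,::-1])
D={}
for n in("screw_lid","lid_bar","crock","tea_tin","jam","lemon_1","spice_red","garlic_1"):
    for c in("scene","top"):
        for b in ctrl.boxes_of(c,n)[:2]:
            uv=np.array(b["point"])*[512,384]; print(n,c,uv,b["confidence"],onz(c,uv,.1)); D.setdefault((n,c),uv)
    if (n,"scene") in D and (n,"top") in D: print("  tri",tri([ray(c,D[n,c]) for c in("scene","top")]))
o=ctrl.get_obs();print(o)
print(ctrl.camera_params("wrist"))
E
```

```text
screw_lid scene [186.5216 164.5824] 0.98 [ 0.5135 -0.1537  0.1   ]
screw_lid top [178.7904 201.7152] 0.72 [ 0.5094 -0.1686  0.1   ]
  tri [ 0.5049 -0.1679  0.1098]
lid_bar scene [188.0064 162.3936] 0.65 [ 0.5242 -0.1493  0.1   ]
lid_bar top [178.9952 204.7104] 0.87 [ 0.5028 -0.1698  0.1   ]
  tri [ 0.4988 -0.1745  0.122 ]
crock scene [181.2992 193.3056] 0.84 [ 0.4084 -0.233   0.1   ]
crock scene [230.4   268.992] 0.34 [ 0.2801 -0.4838  0.1   ]
crock top [202.7008 224.6016] 0.93 [ 0.463 -0.226  0.1  ]
  tri [ 0.4558 -0.2084  0.0635]
tea_tin top [213.1968 135.8976] 0.74 [ 0.6667 -0.2288  0.1   ]
jam scene [231.3216 273.2928] 0.62 [ 0.2721 -0.4922  0.1   ]
jam top [301.0048 298.7904] 0.83 [ 0.3235 -0.4454  0.1   ]
jam top [200.9088 228.4032] 0.49 [ 0.4546 -0.223   0.1   ]
  tri [ 0.3213 -0.4529  0.0344]
lemon_1 scene [274.688  257.8944] 0.7 [ 0.3582 -0.5366  0.1   ]
lemon_1 top [324.5056 251.7888] 0.95 [ 0.4237 -0.4906  0.1   ]
  tri [ 0.4275 -0.5001  0.0256]
spice_red top [282.3168 131.4816] 0.86 [ 0.6888 -0.3849  0.1   ]
spice_red top [322.2016 254.2848] 0.16 [ 0.4181 -0.4859  0.1   ]
[... 281 characters left out ...]
0008, -0.0001, -0.0005, -0.0016]), 'joint_efforts': array([  0.0005, -44.4832, -35.1678,  -0.0002,   0.0006,  -0.    ]), 'eef_pos': array([ 0.2557, -0.515 ,  0.4047]), 'eef_rot': array([ 0.    ,  0.9736,  0.2284, -0.    ]), 'wrist_force': array([-0.4593,  0.0528, -1.0336]), 'torque': array([-0.0289,  0.0646, -0.0299]), 'grasp_force': 0.0, 'opening': 1.0016248503178176}
{'mtx': array([[340.3   ,   0.    , 262.4033],
       [  0.    , 340.3   , 187.0317],
       [  0.    ,   0.    ,   1.    ]]), 'tool_from_camera': array([[ 0.0004, -0.9545, -0.2984,  0.0756],
       [ 1.    ,  0.0001,  0.0012, -0.001 ],
       [-0.0011, -0.2984,  0.9545,  0.0297],
       [ 0.    ,  0.    ,  0.    ,  1.    ]])}
```

View pics/top0.png

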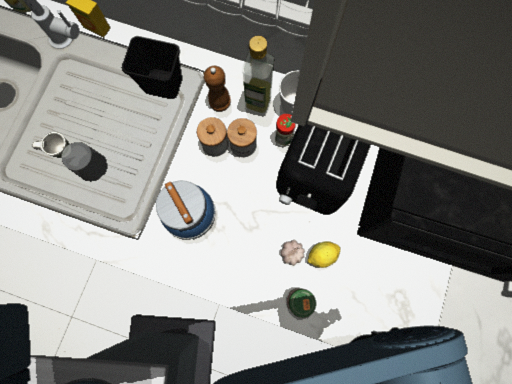

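View pics/scene0.png

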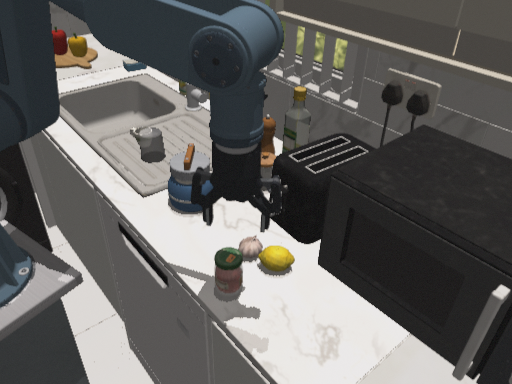

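The top view shows the lid at about (181,203), with its bar running from (170,184) to (188,220). The tins are at (212,135) and (241,137), and the jam, garlic and lemon are at lower right. The scene view shows the lid at (187,165) behind the gripper. Next I'll segment the bar and work out the move above it.

```bash
cat >> h.py <<'E'
def barseg(im,box):
    h=cv2.cvtColor(im,cv2.COLOR_RGB2HSV); m=cv2.inRange(h,(3,90,50),(20,255,255)); k=np.zeros_like(m); x0,y0,x1,y1=box; k[y0:y1,x0:x1]=m[y0:y1,x0:x1]
    n,l,s,c=cv2.connectedComponentsWithStats(k); i=1+s[1:,4].argmax()
    ys,xs=np.where(l==i); pts=np.c_[xs,ys].astype(np.float32); r=cv2.minAreaRect(pts); b=cv2.boxPoints(r)
    e=[np.linalg.norm(b[0]-b[1]),np.linalg.norm(b[1]-b[2])]
    E=((b[0]+b[1])/2,(b[2]+b[3])/2) if e[0]<e[1] else ((b[1]+b[2])/2,(b[3]+b[0])/2)
    return pts.mean(0),E,len(pts)
E
python3 - <<'E'
from h import *
np.set_printoptions(precision=4,suppress=True)
im=cv2.imread("pics/top0.png")[:,:,::-1]
c,E,n=barseg(np.ascontiguousarray(im),(155,170,205,232)); print(c,E,n)
P=[onz("top",e,.1565) for e in E]; print(P,np.linalg.norm(P[0]-P[1]),(P[0]+P[1])/2)
d=P[0]-P[1]; print("bar angle",np.degrees(np.arctan2(d[1],d[0]))%180)
o=ctrl.get_obs();w=o["eef_rot"];r=R.from_quat([w[1],w[2],w[3],w[0]]);print(r.as_matrix()); t=np.array([.5,-.17,.45]); print("shift mm",1000*r.inv().apply(t-o["eef_pos"]),ctrl.tip_reach)
E
```

```text
[178.2177 202.2619] (array([167.2924, 182.7264], dtype=float32), array([189.3207, 222.3773], dtype=float32)) 294
[array([ 0.5371, -0.1529,  0.1565]), array([ 0.4584, -0.2073,  0.1565])] 0.0956266531241335 [ 0.4977 -0.1801  0.1565]
bar angle 34.66088940886496
[[ 0.8957  0.4447  0.    ]
 [ 0.4447 -0.8957 -0.0001]
 [-0.      0.0001 -1.    ]]
shift mm [ 372.237  -200.4016  -45.2884] 0.1734
```

```bash
python3 -m pendant '[[[0.7,40,-22,-5,0,0,0],[0.7,78,-42,-10,0,0,0],[0.7,116,-62,-15,0,0,0],[0.7,154,-82,-20,0,0,0],[0.7,190,-102,-25,0,0,0]]]'; python3 -m pendant '[[[0.7,35,-20,-5,0,0,0],[0.7,70,-40,-10,0,0,0],[0.7,105,-60,-15,0,0,0],[0.7,130,-75,-20,0,0,0],[0.7,130,-75,-20,0,0,0]]]'
cat > look.py <<'E'
from h import *
import sys
np.set_printoptions(precision=4,suppress=True)
o=ctrl.get_obs();im=ctrl.camera("wrist"); cv2.imwrite(f"pics/{sys.argv[1]}.png",im[:,:,::-1]); z=float(sys.argv[2])
bx=[int(a) for a in sys.argv[3].split(",")] if len(sys.argv)>3 else (0,0,512,384)
c,E,n=barseg(im,bx); P=[onz("wrist",e,z) for e in E]; d=P[0]-P[1]; print(o["time_s"],o["eef_pos"],o["q"],c,n,E)
print("mid",(P[0]+P[1])/2,"len",np.linalg.norm(d),"ang",np.degrees(np.arctan2(d[1],d[0]))%180)
E
python3 look.py w1 0.1565
python3 - <<'E'
from h import *
for n in("screw_lid","lid_bar","crock"):
  for b in ctrl.boxes_of("wrist",n)[:1]: uv=np.array(b["point"])*[512,384]; print(n,uv,b["confidence"],onz("wrist",uv,.1435))
E
```

```text
time_s: 1.32
eef_pos: [0.3762, -0.3447, 0.429]
eef_rot: [0.0, 0.974, 0.228, 0.0]
wrist_force: [0.5, -0.6, 0.4]
opening: 0.697
grasp_force: 0.0
time_s: 1.73
eef_pos: [0.4608, -0.2173, 0.45]
eef_rot: [0.0, 0.973, 0.231, 0.001]
wrist_force: [-0.6, 0.2, 1.0]
opening: 0.7
grasp_force: 0.0
1.7333 [ 0.4608 -0.2173  0.45  ] [-0.6745 -0.0055  1.7155  0.0021  1.4296  0.4298] [237.4783 108.6539] 2300 (array([227.6362,  47.3886], dtype=float32), array([248.6548, 172.3943], dtype=float32))
mid [ 0.4983 -0.1792  0.1565] len 0.09388637208815023 ang 35.26416388529833
screw_lid [241.7152 107.712 ] 0.89 [ 0.50093894 -0.18066461  0.1435    ]
lid_bar [242.9952 109.9008] 0.81 [ 0.49932442 -0.18325299  0.1435    ]
crock [394.496  250.0992] 0.71 [ 0.44809116 -0.35886887  0.1435    ]
```

View pics/w1.png

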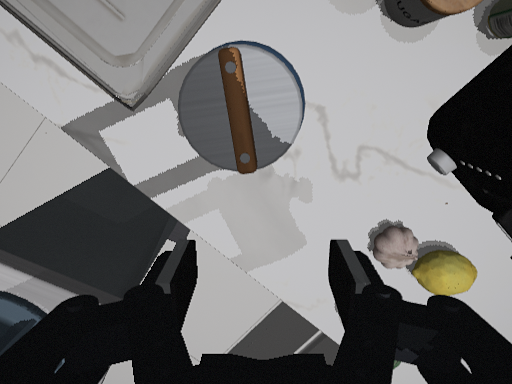

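The wrist view shows the lid at (241,107), with the bar running from (228,47) to (249,172). Both views put the bar's middle at (0.498,-0.180) and its angle at 35°. I'll move over the axis and lower the half-open fingers so they straddle the bar.

```bash
python3 -m pendant '[[[0.7,25,-8,20,0,0,0],[0.7,48,-16,45,0,0,0],[0.7,48,-16,75,0,0,0],[0.7,48,-16,85,0,0,0],[0.7,48,-16,85,0,0,0]]]'; python3 look.py w2 0.1565
```

```text
time_s: 2.35
eef_pos: [0.493, -0.1862, 0.3602]
eef_rot: [-0.002, 0.974, 0.228, -0.003]
wrist_force: [-0.3, 0.6, -0.4]
opening: 0.702
grasp_force: 0.0
2.35 [ 0.493  -0.1862  0.3602] [-0.5864  0.1214  1.7687 -0.0004  1.2587  0.5253] [253.8138 194.1207] 4243 (array([240.4547, 114.7433], dtype=float32), array([269.4279, 278.9245], dtype=float32))
mid [ 0.5012 -0.1775  0.1565] len 0.09693831083122731 ang 35.423165278017656
```

View pics/w2.png

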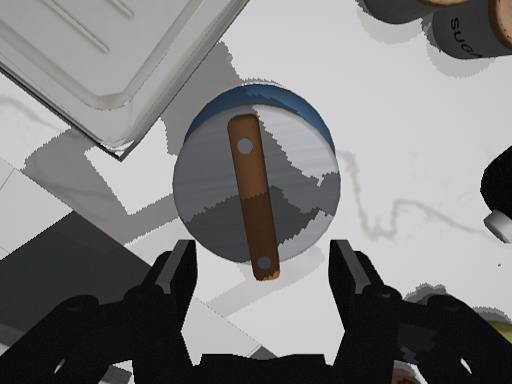

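The wrist view now shows the lid centred at about (256,180). The bar runs from (242,115) to (268,278) and lies between the finger columns at 196 and 330. I'll hold for a moment to check settling.

```bash
python3 -m pendant '[[[0.7,0,0,0,0,0,0],[0.7,0,0,0,0,0,0]]]'
```

```text
time_s: 2.57
eef_pos: [0.4947, -0.1869, 0.3657]
eef_rot: [0.001, 0.974, 0.228, 0.001]
wrist_force: [0.8, 0.2, 1.9]
opening: 0.703
grasp_force: 0.0
```

```bash
python3 -m pendant '[[[0.7,8,-5,0,0,0,0],[0.7,8,-5,15,0,0,0],[0.7,8,-5,30,0,0,0],[0.7,8,-5,30,0,0,0],[0.7,8,-5,30,0,0,0]]]'; python3 look.py w3 0.1565
```

```text
time_s: 2.98
eef_pos: [0.4996, -0.1773, 0.334]
eef_rot: [-0.0, 0.974, 0.228, -0.0]
wrist_force: [-0.8, -0.1, -0.0]
opening: 0.698
grasp_force: 0.0
2.9833 [ 0.4996 -0.1773  0.334 ] [-0.5652  0.1575  1.7854  0.0002  1.1992  0.5447] [260.4665 230.4348] 5520 (array([246.0051, 141.3905], dtype=float32), array([274.0148, 325.4543], dtype=float32))
mid [ 0.5009 -0.1757  0.1565] len 0.0978397468217896 ang 34.22840304112013
```

```bash
python3 -m pendant '[[[0.7,0,0,10,0,0,0],[0.7,0,0,18,0,0,0],[0.7,0,0,23,0,0,0],[0.7,0,0,27,0,0,0],[0.7,0,0,27,0,0,0]]]'; python3 - <<'E'
from h import *
for c in("scene","wrist"): cv2.imwrite(f"pics/{c}4.png",ctrl.camera(c)[:,:,::-1])
a=cv2.imread("pics/scene4.png")[100:260,110:310]; cv2.imwrite("pics/s4c.png",cv2.resize(a,None,fx=4,fy=3.75)[:600,:800]); print(ctrl.get_obs()["torque"])
E
```

```text
time_s: 3.45
eef_pos: [0.4991, -0.1774, 0.3054]
eef_rot: [-0.001, 0.974, 0.228, -0.001]
wrist_force: [0.0, 0.1, 0.1]
opening: 0.697
grasp_force: 0.0
[0.00562838 0.01299707 0.01724459]
```

View pics/s4c.png

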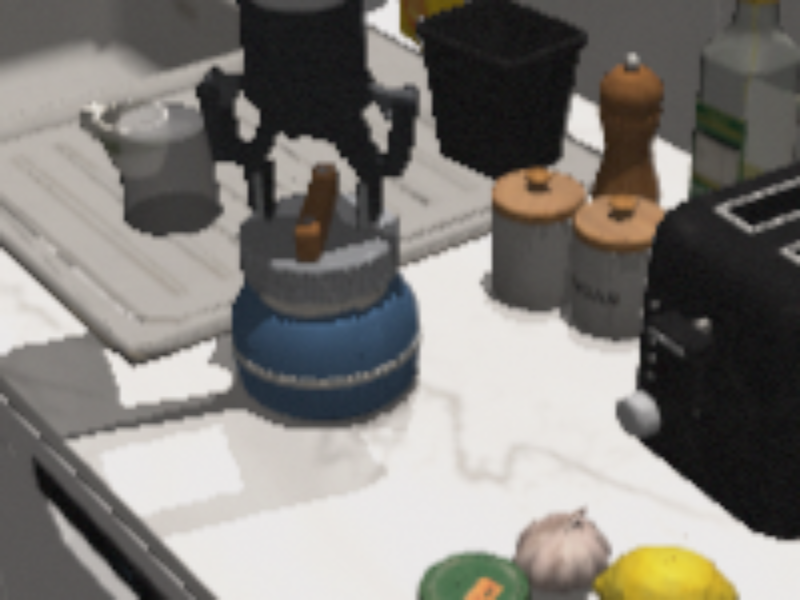

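The fingers stand clear on either side of the bar in the picture, with the tips at about (262,205) and (368,205), just above the lid top. Next I'll turn anticlockwise, which is negative about the tool's z.

```bash
python3 -m pendant '[[[0.7,0,0,0,0,0,-0.11],[0.7,0,0,0,0,0,-0.22],[0.7,0,0,0,0,0,-0.33],[0.7,0,0,0,0,0,-0.44],[0.7,0,0,0,0,0,-0.55]]]'
python3 -m pendant '[[[0.7,0,0,0,0,0,-0.05],[0.7,0,0,0,0,0,-0.1],[0.7,0,0,0,0,0,-0.15],[0.7,0,0,0,0,0,-0.2],[0.7,0,0,0,0,0,-0.25]]]'
cat > st.py <<'E'
from h import *
np.set_printoptions(precision=3,suppress=True)
o=ctrl.get_obs(); w=o["eef_rot"]; M=R.from_quat([w[1],w[2],w[3],w[0]]).as_matrix()
print(o["time_s"],"pos",o["eef_pos"],"yaw",np.degrees(np.arctan2(M[1,0],M[0,0])),"F",o["wrist_force"],"T",o["torque"],"q6",o["q"][5])
E
python3 st.py
```

```text
time_s: 3.97
eef_pos: [0.4997, -0.1778, 0.3071]
eef_rot: [0.0, 0.874, 0.487, 0.0]
wrist_force: [-0.4, -0.0, 0.1]
opening: 0.7
grasp_force: 0.0
time_s: 4.38
eef_pos: [0.4997, -0.1778, 0.3071]
eef_rot: [0.0, 0.807, 0.59, 0.0]
wrist_force: [-0.7, -1.1, 0.4]
opening: 0.696
grasp_force: 0.0
4.3833 pos [ 0.5   -0.178  0.307] yaw 72.37722551279988 F [-0.727 -1.052  0.437] T [0.001 0.005 0.019] q6 -0.25823785694281715
```

```bash
python3 -m pendant '[[[0.7,0,0,0,0,0,-0.05],[0.7,0,0,0,0,0,-0.1],[0.7,0,0,0,0,0,-0.15],[0.7,0,0,0,0,0,-0.2],[0.7,0,0,0,0,0,-0.25]]]' >/dev/null; python3 st.py
python3 -m pendant '[[[0.7,0,0,0,0,0,-0.04],[0.7,0,0,0,0,0,-0.08],[0.7,0,0,0,0,0,-0.12],[0.7,0,0,0,0,0,-0.16],[0.7,0,0,0,0,0,-0.2]]]' >/dev/null; python3 st.py
```

```text
4.8 pos [ 0.5   -0.178  0.307] yaw 86.70282893053066 F [0.449 0.029 0.222] T [ 0.028 -0.012  0.015] q6 -0.5082639330156946
5.2167 pos [ 0.5   -0.178  0.307] yaw 98.12508386601446 F [-0.706  0.473  0.15 ] T [ 0.007  0.043 -0.064] q6 -0.7076425810893694
```

```bash
cat >> st.py <<'E'
im=ctrl.camera("scene"); np.save(f"/tmp/s{o['time_s']:.2f}.npy",im)
h=cv2.cvtColor(im,cv2.COLOR_RGB2HSV)[140:225,165:220]; m=cv2.inRange(h,(100,80,20),(125,255,255))
n,l,s,c=cv2.connectedComponentsWithStats(m); i=1+s[1:,4].argmax(); print("blue area",s[i,4],"top",s[i,1]+140)
for b in ctrl.boxes_of("scene","screw_lid")[:1]: print(np.array(b["point"])*[512,384],b["confidence"])
E
python3 st.py
for k in 1; do python3 -m pendant '[[[0.7,0,0,0,0,0,-0.03],[0.7,0,0,0,0,0,-0.06],[0.7,0,0,0,0,0,-0.09],[0.7,0,0,0,0,0,-0.12],[0.7,0,0,0,0,0,-0.15]]]' >/dev/null; done; python3 st.py
```

```text
5.2167 pos [ 0.5   -0.178  0.307] yaw 98.12508386601446 F [-0.706  0.473  0.15 ] T [ 0.007  0.043 -0.064] q6 -0.7076425810893694
blue area 736 top 174
[190.618 166.502] 0.6
5.7333 pos [ 0.5   -0.178  0.307] yaw 106.60730483788036 F [0.153 0.128 0.35 ] T [-0.051 -0.036 -0.028] q6 -0.8556847737087975
blue area 739 top 174
[192.41  169.805] 0.85
```

```bash
python3 -m pendant '[[[0.7,0,0,0,0,0,-0.03],[0.7,0,0,0,0,0,-0.06],[0.7,0,0,0,0,0,-0.09],[0.7,0,0,0,0,0,-0.12],[0.7,0,0,0,0,0,-0.15]]]' >/dev/null; python3 st.py
python3 -m pendant '[[[0.7,0,0,0,0,0,-0.03],[0.7,0,0,0,0,0,-0.06],[0.7,0,0,0,0,0,-0.09],[0.7,0,0,0,0,0,-0.12],[0.7,0,0,0,0,0,-0.15]]]' >/dev/null; python3 st.py
python3 - <<'E'
import glob,numpy as np,cv2
f=sorted(glob.glob("/tmp/s*.npy")); r=np.vstack([cv2.resize(np.hstack([np.load(x)[135:215,160:225]for x in f]),None,fx=3,fy=3)]); cv2.imwrite("pics/cmp1.png",r[:,:800,::-1]);print(f,r.shape)
E
```

```text
6.25 pos [ 0.5   -0.178  0.307] yaw 115.1673522212963 F [ 0.684 -0.659 -0.034] T [-0.024 -0.041 -0.092] q6 -1.0051446093301084
blue area 741 top 174
[189.491 167.194] 0.66
6.7667 pos [ 0.5   -0.178  0.307] yaw 123.7461438595512 F [ 0.482 -0.057  1.22 ] T [ 0.016 -0.016 -0.066] q6 -1.1548187864719914
blue area 739 top 174
[191.283 169.382] 0.61
['/tmp/s5.22.npy', '/tmp/s5.73.npy', '/tmp/s6.25.npy', '/tmp/s6.77.npy'] (240, 780, 3)
```

View pics/cmp1.png

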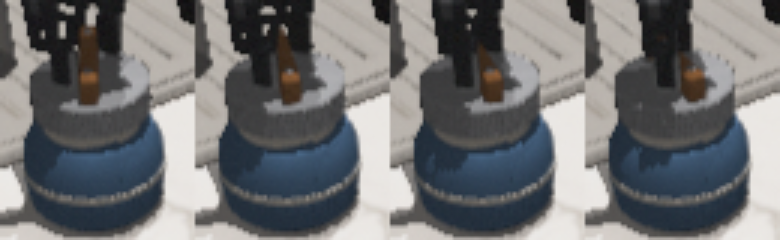

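The four crops show the near end of the bar moving right with the turn, from local column 88 to 108. The lid stands as high as before, so it hasn't dropped yet and I'll keep turning.

```bash
python3 -m pendant '[[[0.7,0,0,0,0,0,-0.03],[0.7,0,0,0,0,0,-0.06],[0.7,0,0,0,0,0,-0.09],[0.7,0,0,0,0,0,-0.12],[0.7,0,0,0,0,0,-0.15]]]' >/dev/null; python3 st.py
```

```text
7.2833 pos [ 0.5   -0.178  0.307] yaw 132.32972387373198 F [-0.094 -0.248  0.265] T [-0.033  0.007 -0.082] q6 -1.3046062501007674
blue area 741 top 174
[190.413 167.501] 0.77
```

```bash
python3 -m pendant '[[[0.7,0,0,0,0,0,-0.03],[0.7,0,0,0,0,0,-0.06],[0.7,0,0,0,0,0,-0.09],[0.7,0,0,0,0,0,-0.12],[0.7,0,0,0,0,0,-0.15]]]' >/dev/null; python3 st.py
```

```text
7.8 pos [ 0.499 -0.178  0.306] yaw 140.92343478284477 F [-2.278  0.639 -1.184] T [-0.016  0.27  -0.052] q6 -1.4545423265394046
blue area 738 top 174
[188.314 167.002] 0.58
```

```bash
cat > edge.py <<'E'
import glob,numpy as np,cv2,os
for x in sorted(glob.glob("/tmp/s*.npy"),key=os.path.getmtime)[-6:]:
    im=np.load(x).astype(float); b=im[:,:,2]-im[:,:,0]
    r=[]
    for c in range(180,195,2):
        p=b[165:200,c]; i=np.where(p>25)[0][0]; r.append(165+i-(p[i]-25)/(p[i]-p[i-1]))
    print(x[6:-4],np.round(np.mean(r),2))
E
python3 edge.py
```

```text
5.22 184.7
5.73 185.06
6.25 184.79
6.77 185.12
7.28 185.08
7.80 185.04
```

```bash
python3 -m pendant '[[[0.7,0,0,0,0,0,-0.03],[0.7,0,0,0,0,0,-0.06],[0.7,0,0,0,0,0,-0.09],[0.7,0,0,0,0,0,-0.12],[0.7,0,0,0,0,0,-0.12]]]' >/dev/null; python3 st.py; python3 edge.py|tail -1
```

```text
8.3167 pos [ 0.499 -0.178  0.307] yaw 147.79104666057864 F [ 0.093 -0.604 -0.596] T [ 0.008 -0.031  0.022] q6 -1.5744455173017162
blue area 707 top 175
[187.085 169.613] 0.72
8.32 185.16
```

```bash
python3 - <<'E'
import numpy as np,cv2
r=cv2.resize(np.hstack([np.load(f"/tmp/s{t}.npy")[130:215,155:225]for t in("7.28","7.80","8.32")]),None,fx=3.8,fy=5); cv2.imwrite("pics/cmp2.png",r[:,:,::-1])
E
```

```text
(no output)
```

View pics/cmp2.png

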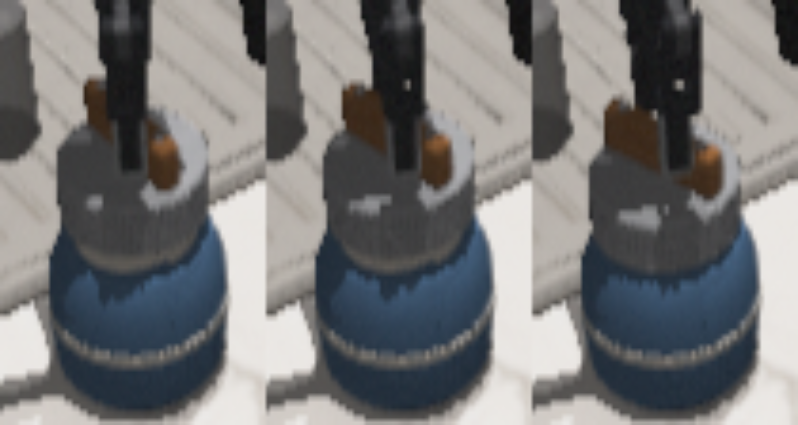

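In the third crop the bar and lid top are about 18 enlarged px lower and the neck rim is hidden, so the lid has dropped into the thread. I'll back off, lower the fingers by 8 mm, then swing to the other side of the bar.

```bash
python3 -m pendant '[[[0.7,0,0,0,0,0,0.1],[0.7,0,0,2,0,0,0.21],[0.7,0,0,5,0,0,0.32],[0.7,0,0,8,0,0,0.43],[0.7,0,0,8,0,0,0.54]]]'>/dev/null
python3 st.py|head -1
python3 -m pendant '[[[0.7,0,0,0,0,0,0.11],[0.7,0,0,0,0,0,0.22],[0.7,0,0,0,0,0,0.33],[0.7,0,0,0,0,0,0.44],[0.7,0,0,0,0,0,0.55]]]'>/dev/null
python3 -m pendant '[[[0.7,0,0,0,0,0,0.11],[0.7,0,0,0,0,0,0.22],[0.7,0,0,0,0,0,0.33],[0.7,0,0,0,0,0,0.44],[0.7,0,0,0,0,0,0.55]]]'>/dev/null
python3 st.py
```

```text
8.8333 pos [ 0.499 -0.178  0.298] yaw 116.50330481896916 F [ 0.024  0.536 -0.5  ] T [ 0.005  0.03  -0.069] q6 -1.0283484361707078
9.7667 pos [ 0.5   -0.178  0.299] yaw 53.7530679277687 F [-0.495  0.546 -0.133] T [ 0.015  0.012 -0.011] q6 0.06684546915005318
blue area 707 top 175
[190.822 169.997] 0.84
```

```bash
python3 -m pendant '[[[0.7,0,0,0,0,0,0.06],[0.7,0,0,0,0,0,0.12],[0.7,0,0,0,0,0,0.18],[0.7,0,0,0,0,0,0.24],[0.7,0,0,0,0,0,0.3]]]'>/dev/null; python3 st.py|head -1
python3 -m pendant '[[[0.7,0,0,0,0,0,0.05],[0.7,0,0,0,0,0,0.1],[0.7,0,0,0,0,0,0.15],[0.7,0,0,0,0,0,0.2],[0.7,0,0,0,0,0,0.25]]]'>/dev/null; python3 st.py
python3 -m pendant '[[[0.7,0,0,0,0,0,0.05],[0.7,0,0,0,0,0,0.1],[0.7,0,0,0,0,0,0.15],[0.7,0,0,0,0,0,0.2],[0.7,0,0,0,0,0,0.25]]]'>/dev/null; python3 st.py
```

```text
10.2833 pos [ 0.5   -0.178  0.299] yaw 36.881733301669065 F [ 0.203 -0.113  0.438] T [-0.027  0.069 -0.048] q6 0.3613256404045881
10.8 pos [ 0.5   -0.178  0.299] yaw 22.599583359971575 F [0.508 0.34  0.329] T [ 0.005 -0.     0.122] q6 0.6106754343399884
blue area 708 top 176
[188.416 168.307] 0.63
11.3167 pos [ 0.499 -0.178  0.299] yaw 8.244810598003317 F [ 0.324 -0.188 -0.852] T [0.001 0.007 0.03 ] q6 0.8611039062998092
blue area 702 top 175
[186.522 169.382] 0.65
```

```bash
python3 -m pendant '[[[0.7,0,0,0,0,0,0.05],[0.7,0,0,0,0,0,0.1],[0.7,0,0,0,0,0,0.15],[0.7,0,0,0,0,0,0.2],[0.7,0,0,0,0,0,0.25]]]'>/dev/null; python3 st.py|head -2
python3 -m pendant '[[[0.7,0,0,0,0,0,0.05],[0.7,0,0,0,0,0,0.1],[0.7,0,0,0,0,0,0.15],[0.7,0,0,0,0,0,0.2],[0.7,0,0,0,0,0,0.25]]]'>/dev/null; python3 st.py|head -2
```

```text
11.8333 pos [ 0.499 -0.178  0.299] yaw -6.0946695777889754 F [-0.775  0.162 -0.723] T [-0.027  0.038  0.093] q6 1.1113546647569168
blue area 695 top 175
12.35 pos [ 0.499 -0.178  0.299] yaw -20.42410617312228 F [ 0.39   0.179 -2.184] T [-0.019 -0.061  0.04 ] q6 1.3614939785953966
blue area 675 top 175
```

Blue area is shrinking, so the lid is sinking. I'll continue, slower.

```bash
python3 -m pendant '[[[0.7,0,0,0,0,0,0.04],[0.7,0,0,0,0,0,0.08],[0.7,0,0,0,0,0,0.12],[0.7,0,0,0,0,0,0.16],[0.7,0,0,0,0,0,0.2]]]'>/dev/null; python3 st.py|head -2
python3 -m pendant '[[[0.7,0,0,0,0,0,0.03],[0.7,0,0,0,0,0,0.06],[0.7,0,0,0,0,0,0.09],[0.7,0,0,0,0,0,0.12],[0.7,0,0,0,0,0,0.15]]]'>/dev/null; python3 st.py|head -2
```

```text
12.8667 pos [ 0.499 -0.178  0.299] yaw -31.857332029403903 F [ 0.046  0.165 -0.559] T [-0.007  0.035  0.06 ] q6 1.56103439063951
blue area 670 top 176
13.3833 pos [ 0.499 -0.178  0.299] yaw -40.452642990109986 F [ 0.012 -0.516  0.152] T [ 0.042 -0.001  0.044] q6 1.711019887306589
blue area 659 top 176
```

```bash
python3 -m pendant '[[[0.7,0,0,0,0,0,0.03],[0.7,0,0,0,0,0,0.06],[0.7,0,0,0,0,0,0.09],[0.7,0,0,0,0,0,0.12]]]'>/dev/null; python3 st.py|head -2
```

```text
13.8167 pos [ 0.499 -0.178  0.299] yaw -47.356919917143244 F [-0.099 -0.271 -0.691] T [-0.     0.011  0.067] q6 1.8315912736872533
blue area 653 top 176
```

```bash
python3 -m pendant '[[[0.7,0,0,0,0,0,0.02],[0.7,0,0,0,0,0,0.04],[0.7,0,0,0,0,0,0.06],[0.7,0,0,0,0,0,0.08]]]'>/dev/null; python3 st.py|head -2
```

```text
14.25 pos [ 0.499 -0.177  0.299] yaw -52.09792059011029 F [-3.321  2.748  2.346] T [0.358 0.413 0.927] q6 1.9146618238526987
blue area 653 top 175
```

```bash
python3 -m pendant '[[[0.7,0,0,0,0,0,-0.02],[0.7,0,0,0,0,0,-0.02]]]'>/dev/null; python3 st.py; python3 - <<'E'
import numpy as np,cv2,glob
r=cv2.resize(np.hstack([np.load(t)[130:215,155:225]for t in("/tmp/s9.77.npy","/tmp/s12.35.npy",sorted(glob.glob("/tmp/s14.[3-9]*"))[-1])]),None,fx=3.8,fy=5); cv2.imwrite("pics/cmp3.png",r[:,:,::-1])
E
```

```text
14.5167 pos [ 0.499 -0.177  0.299] yaw -50.859241409231416 F [-3.807  2.134  2.634] T [0.358 0.656 0.276] q6 1.8926792003612245
blue area 654 top 176
[193.178 173.414] 0.61
```

View pics/cmp3.png

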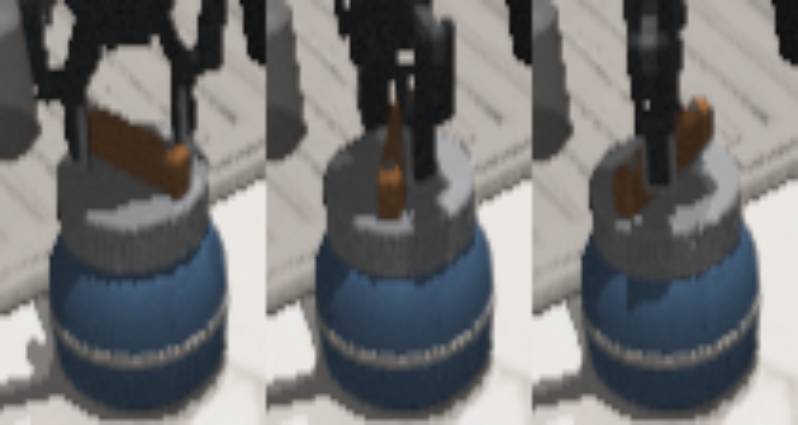

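The third crop shows the bar turned about 75° clockwise from the first. The lid's lower edge is at row 278, against 272 before. I'll press a little again to see whether this is the hard stop.

```bash
python3 -m pendant '[[[0.7,0,0,0,0,0,0.01],[0.7,0,0,0,0,0,0.02]]]'>/dev/null; python3 st.py|head -1
python3 -m pendant '[[[0.7,0,0,0,0,0,0.008],[0.7,0,0,0,0,0,0.008]]]'>/dev/null; python3 st.py|head -1
```

```text
14.7833 pos [ 0.499 -0.177  0.299] yaw -52.08052410343229 F [-4.258  2.982  4.197] T [0.466 0.798 0.881] q6 1.9141856533507053
15.05 pos [ 0.499 -0.177  0.299] yaw -52.483635771181966 F [-5.752  3.341  3.142] T [0.48  0.724 1.092] q6 1.9215394179637164
```

It springs back elastically at the same angle, so this is the hard stop. I'll back off, lift clear and check the height.

```bash
python3 -m pendant '[[[0.7,0,0,0,0,0,-0.06],[0.7,0,0,0,0,0,-0.15],[0.7,0,0,-3,0,0,-0.22],[0.7,0,0,-20,0,0,-0.22],[0.7,0,0,-40,0,0,-0.22]]]'>/dev/null; python3 -m pendant '[[[0.7,0,0,-30,0,0,0],[0.7,0,0,-60,0,0,0],[0.7,0,0,-90,0,0,0],[0.7,0,0,-90,0,0,0],[0.7,0,0,-90,0,0,0]]]'>/dev/null; python3 st.py; python3 look.py w9 0.142
python3 - <<'E'
from h import *
import glob,os
p=ctrl.camera_params("scene"); W=np.linalg.inv(p["world_from_camera"]); K=p["mtx"]
C=np.array([.4995,-.1785])
def edge(z,cols):
    a=np.linspace(0,2*np.pi,2000); X=np.c_[C[0]+.0525*np.cos(a),C[1]+.0525*np.sin(a),np.full(2000,z),np.ones(2000)]
    q=(K@(W@X.T)[:3]).T; q=q[:,:2]/q[:,2:]; return np.array([q[np.abs(q[:,0]-c)<.7,1].max() for c in cols])
cols=np.arange(180,199)
for z in(.1005,.091,.086): print(z,edge(z,cols).mean())
for f in sorted(glob.glob("/tmp/s*.npy"),key=os.path.getmtime):
    im=np.load(f).astype(float); s=(im[:,:,2]-im[:,:,0])/im.sum(2); r=[]
    for c in cols:
        v=s[172:196,c]; g=np.where(v>.12)[0]; r.append(172+g[0])
    print(f[6:-4],np.mean(r))
cv2.imwrite("pics/s9.png",cv2.resize(ctrl.camera("scene")[125:225,140:240,::-1],None,fx=5,fy=5,interpolation=cv2.INTER_CUBIC))
E
```

```text
15.9833 pos [ 0.5   -0.178  0.431] yaw -39.99135606203687 F [-0.832  0.339 -0.231] T [ 0.013 -0.001 -0.029] q6 1.7027153802177184
blue area 658 top 175
[190.106 171.418] 0.83
16.0833 [ 0.4994 -0.1777  0.4279] [-0.566   0.0602  1.6929  0.0002  1.3884  1.7026] [253.4809 171.8092] 1572 (array([217.6057, 138.5653], dtype=float32), array([303.9715, 219.1734], dtype=float32))
mid [ 0.4994 -0.1781  0.142 ] len 0.09403605064086559 ang 5.855039290982256
0.1005 180.57167182448686
0.091 183.65872575038384
0.086 185.27002403345332
5.22 184.42105263157896
5.73 184.47368421052633
6.25 184.42105263157896
6.77 184.42105263157896
7.28 184.42105263157896
7.80 184.42105263157896
8.32 184.68421052631578
8.83 184.73684210526315
9.77 184.73684210526315
10.28 184.73684210526315
10.80 184.68421052631578
11.32 184.78947368421052
11.83 185.05263157894737
12.35 185.68421052631578
12.87 185.6315789473684
13.38 185.8421052631579
13.82 186.05263157894737
14.25 186.05263157894737
14.52 186.1578947368421
14.78 186.05263157894737
15.05 186.10526315789474
15.98 186.05263157894737
```

View pics/s9.png

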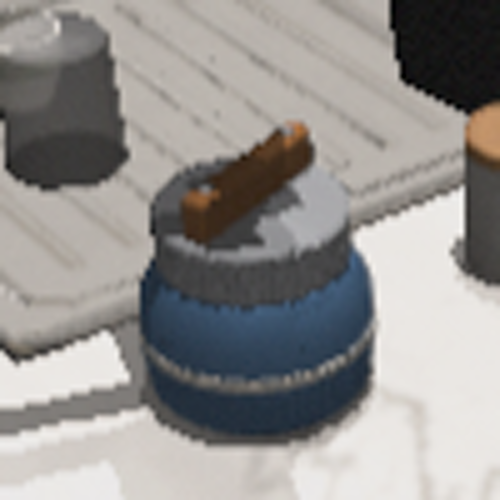

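```bash
python3 - <<'E'
from h import *
def A(p,q,z):
    a,b=onz("scene",p,z),onz("scene",q,z); d=a-b; print(a,b,np.linalg.norm(d),np.degrees(np.arctan2(d[1],d[0]))%180)
A((178.3,151.6),(203,159.8),.147)
A((140+184/5,125+190/5),(140+300/5,125+125/5),.142)
o=ctrl.get_obs(); print(o["wrist_force"],o["eef_pos"])
E
```

```text
[ 0.49380453 -0.14703642  0.147     ] [ 0.50177758 -0.2244799   0.147     ] 0.07785282780879388 95.87807081394544
[ 0.45621029 -0.17697227  0.142     ] [ 0.54067666 -0.18023371  0.142     ] 0.08452931006297373 177.78877537812934
[ 0.37556987 -0.74820728 -0.41080106] [ 0.49921918 -0.17756438  0.42697576]
```

The lid turned about 85° clockwise from where it dropped, sank about 4–5 mm and met a hard stop. The gripper is clear of the lid, so I'm handing in.

```bash
python3 -c "
from bench import ctrl
print(ctrl.hand_in())"
```

```text
the job is handed in; nothing more can be done
None
```

I turned the lid back until it dropped into the thread, screwed it clockwise to a hard stop, lifted the gripper clear and handed the job in; no verdict came back, and the camera only put the final sink at about 4–5 mm, so fully home rests mainly on the stop.

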